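# Lean the tall chopping board on the upstand to air

### The arm

A 7-joint arm with a two-finger parallel gripper is mounted at the origin on the work surface. World frame = base frame: x ahead of the robot, y to its left, z up, the work surface at z = 0. Lengths are in m, angles in degrees, forces in N, time in s.
With the tool pointing down it reaches from about 0.425 to 0.875 m from the base axis. Payload 4.7 kg.
Tool frame: the origin (TCP) lies between the finger pads; the fingertips stand 8 mm ahead of it and the grasp point (between the pads) lies 11 mm behind it (env.tip_extent is the distance from the TCP to the fingertips, in m); z points along the fingers, y is the line along which they close (so a half turn about z gives the same grasp; the last joint's range is limited). The gripper opens to 87 mm and grips with 3 to 60 N. Pads are 19 mm wide; open, the fingers measure 117 mm over their backs; the gripper's body (75 mm by 190 mm) begins 51 mm behind the grasp point.
Start: joints at [-75.797, 18.392, -4.016, 83.108, 1.295, 78.541, -3.26], TCP at [0.151, 0.632, 0.231] pointing down, gripper open.
Joint ranges: [-163.93, 163.93], [-17.29, 119.83], [-79.2, 71.16], [3.27, 140.29], [-89.18, 269.18], [5.43, 117.66], [-154.24, 154.24]. Speed limits (degrees/s): [147.25, 147.25, 180, 180, 180, 180, 180].

### API

Orientations are given as [roll, pitch, yaw] about the fixed x, y, z axes, in that order (R = Rz(yaw) Ry(pitch) Rx(roll)).
In Python, from cell import sensors, vision, workorder, env gives the robot as it stands.
- The arm moves only by the tool drive_tool, never from a script. Its argument "moves" is a list of rows, each an object of numbers: "x", "y", "z": the shift along the tool's x, y, z in mm; "rx", "ry", "rz": the turn, a rotation vector about the tool's x, y, z in rad; "fingers": the closure, from -1 (fully open) to 1 (shut). In form: [{"x": .., "y": .., "z": .., "rx": .., "ry": .., "rz": .., "fingers": ..}, ...]. A call has 1 to 20 rows; each row is the pose to reach, as a shift and turn from the pose commanded when the call began, along the tool's axes at that moment; what a row does not reach only later rows make up. A row lasts 1/8 s, in which the tool goes at most 62.5 mm and 10.7 degrees, less where a joint would pass 70% of its speed; a pose out of reach is approached as far as the arm can. A call with a gripper value outside its range is refused whole. The fingers move at their own pace and stop on an object; "force" is the grip in N (left out, the last holds). Time passes only in rows, so rows that repeat a pose let the fingers close. It gives the time, the measured TCP pose, the force, the opening and the grip force at its end, in the units of the state.
- sensors.get_obs(): the state, without advancing time (a new reading comes with each control period).
- vision.read_camera(name): name is "scene" or "top" or "wrist"; returns a dict with "image" (384x512x3 uint8, red, green, blue), "fx", "fy", "cx", "cy" (pixels), "R" (3x3) and "t" (3): a world point X has camera coordinates R X + t. Camera axes: x right, y down, z forward; pixel columns grow to the right and rows downward; lengths in m; the calibration is good to about 2 mm. A picture is of the moment at which its call begins. There is no depth.
- workorder.sign_off(): hands the job in; it is judged then, once.
The state is a dict: "time_s": time; "qpos": joint angles; "joint_velocities": joint speeds; "effort": joint torques, N m; "tool_pos": TCP position; "tool_rot": TCP orientation; "force": force on the tool from outside, world axes, zero at the start; "wrist_torque": the same for the moment, N m; "grip_width": finger opening in m; "grasp_force": force on a finger pad.
Only numpy, scipy, OpenCV 4.12 (cv2) and the standard library are available. Lean on these libraries where they do the work, as an engineer would, in place of code of your own. Each camera call takes 0.05 s, during which the arm holds its last target. There are 200 camera calls.

### The job

First pull the foot rail fully out from the upstand, all the way to its stop. Then lift the taller of the two chopping boards straight out of the dowel rack and lean it back against the upstand with its foot on the worktop, square and close against the rail, roughly centred between the rail's two guide strips; hold it until it rests on the upstand rather than letting it fall back, then let go. Leave the short board, the mug, the jar and the mill alone.

Things in the scene. Friction and masses are not known exactly. Their poses are not given: they have to be found in the camera images.
- upstand: low grey stone wall on the worktop, fixed, 400 long x 22 thick x 130 high. Origin: foot of its face, midway along, at worktop height; x along the wall, y square away from the face (the side for rail and board), z up. Two fixed aluminium guide strips (12 wide, 5 high) lie on the worktop at x = -135 and 135, from the face to y = 115.
- rail (a joint): travel of the foot rail, m: 0 = pushed in to the upstand, 0.055 = fully out at its hard stop, growing along the upstand's +y; 2 N friction, stays where left. The rail: aluminium bar 300 long (upstand's x), 16 thick (y), from 6 to 26 above the worktop; its face towards the upstand is 30 from the upstand's face at 0 and 85 at 0.055.
- rail_grip (a point): grip point on the axis of the rail's black upright tab, 45 above the worktop. The tab is 24 wide (along the upstand's x), 14 thick (y), from 8 to 58 above the worktop, midway along the bar and 38 in front of its centreline (upstand's +y), joined by a low neck 24 wide, top 16 above the worktop.
- rail_face (a point): middle of the lower edge of the rail's face towards the upstand, 6 above the worktop.
- rack: light wooden dowel rack, fixed: plate 200 (x) x 190 (y) x 12 high, two slots along x at y = -37.5 and 37.5. Each slot is lined by two pairs of dowels (10 diameter, at x = -50 and 50) standing 70 above the plate, 19 mm gap in y. Origin: centre of the underside, z up. Either board may be in either slot.
- tall_board: the taller wooden chopping board, 160 wide (its x) x 15 thick (its y) x 220 tall (its z), about 0.37 kg; stands upright on the rack's plate in one slot, its y along the rack's y, leaning at most 4 degrees. Origin: centre of its bottom edge face; z points to its top edge.
- tall_board_top (a point): centre of the tall board's top edge, 220 from its origin.
- short_board: the shorter wooden chopping board, 130 wide x 15 thick x 140 tall, upright in the other slot; stays there. Origin: centre of its bottom edge face.
- mug: white mug, 80 diameter, 90 high with a side handle; stays put. Origin: centre of its underside.
- jar: glass jar with steel lid, 72 diameter, 100 high; stays put. Origin: centre of its underside.
- mill: dark wooden pepper mill, 56 diameter, 152 high; stays put. Origin: centre of its underside.
Mind the look-alikes: they are no part of the job. Leave any pink or purple look-alike of the tall_board alone.

How it is judged (in metres and radians):
On the way, in this order (a step that is already met when the one before it is completed fails the run):
1. the foot rail is pulled fully out while the tall board is still in the rack (value of joint rail above 0.051 m and distance of tall_board from where it was at the start of the episode below 0.03 m), for 0.2 s.
2. the tall board is lifted clear of the rack's dowels (height (world z) of tall_board above 0.084 m), for 0.1 s.
3. the tall board touches the upstand, tilted back 17 to 36 degrees, while still in the fingers (contact force between the fingers and tall_board above 0.5 N and contact force between tall_board and upstand above 0.1 N and angle between tall_board's own z axis and vertical between 0.3 and 0.63 rad and height (world z) of tall_board below 0.02 m), for 0.05 s.
At the end, for the whole second after the job is handed in: The rail is fully out (within 4 mm of its stop); the tall board rests, at rest, on the upstand leaning back 24 to 33 degrees from upright, its foot on the worktop and within about 9 mm of the rail, square to the wall within 7 degrees and centred within 55 mm (value of joint rail above 0.051 m and angle between tall_board's own z axis and vertical between 0.42 and 0.58 rad and angle between the x axis of tall_board and the x axis of upstand, either way round below 0.12 rad and y of tall_board in the frame of upstand between 0.069 and 0.085 m and x of tall_board in the frame of upstand between -0.055 and 0.055 m and y of tall_board_top in the frame of upstand below -0.01 m and height (world z) of tall_board below 0.01 m and contact force between tall_board and upstand above 0.1 N and linear speed of tall_board below 0.02 m/s and angular speed of tall_board below 0.1 rad/s); the robot touches nothing.
It fails at once if the tall board falls over freely near the upstand (turns faster than 2.5 rad/s with no finger on it) (angular speed of tall_board above 2.5 rad/s and contact force between the fingers and tall_board below 0.1 N and horizontal distance between tall_board and upstand below 0.2 m).
It fails at once if the short board is moved more than 25 mm (distance of short_board from where it was at the start of the episode above 0.025 m).
It fails at once if the mug is moved more than 30 mm or tipped (distance of mug from where it was at the start of the episode above 0.03 m or angle between mug's own z axis and vertical above 0.5 rad).
It fails at once if the jar is moved more than 30 mm or tipped (distance of jar from where it was at the start of the episode above 0.03 m or angle between jar's own z axis and vertical above 0.5 rad).
It fails at once if the mill is moved more than 30 mm or tipped (distance of mill from where it was at the start of the episode above 0.03 m or angle between mill's own z axis and vertical above 0.5 rad).
It also fails if it takes over 67 s, if anything falls off the work surface, if the arm or the gripper's body presses on something with over 40 N, if the wrist force passes 120 N, or if a joint passes its speed limit or range.

## Working session

There is one attempt and no reset: what is moved stays moved. The work goes in short steps, Python scripts to look and compute and a tool call to move; the robot and the scene stay as the last step left them, time stands still between calls to the robot, and variables do not carry over. Pictures are saved under pics/ and viewed, at most 12 in all, crops included, and the job is handed in when it is done.

Besides the shell and the picture viewer there is one more tool, called after "Emit:" by a JSON object that holds its "op" and its "data", one argument or row to a line. drive_tool: Moves the arm, as the interface text tells. Its arguments: {"type":"object","properties":{"moves":{"type":"array"},"force":{"type":"number"}},"required":["moves"]}

```bash
mkdir -p pics; ls; cat > h.py <<'E'
import numpy as np, cv2
from cell import sensors, vision, workorder, env
def snap(n,f=None):
    c=vision.read_camera(n)
    if f: cv2.imwrite('pics/'+f,c['image'][:,:,::-1])
    return c
def ray(c,u,v):
    R=np.array(c['R']);t=np.array(c['t'])
    d=R.T@np.array([(u-c['cx'])/c['fx'],(v-c['cy'])/c['fy'],1]); return -R.T@t,d/np.linalg.norm(d)
def plane(c,u,v,z):
    o,d=ray(c,u,v); return o+d*(z-o[2])/d[2]
def proj(c,X):
    p=np.array(c['R'])@np.array(X)+np.array(c['t']); return np.array([c['fx']*p[0]/p[2]+c['cx'],c['fy']*p[1]/p[2]+c['cy']])
def tri(c1,p1,c2,p2):
    o1,d1=ray(c1,*p1);o2,d2=ray(c2,*p2)
    s=np.linalg.lstsq(np.stack([d1,-d2],1),o2-o1,rcond=None)[0]
    a=o1+s[0]*d1;b=o2+s[1]*d2; return (a+b)/2,np.linalg.norm(a-b)
E
python3 - <<'E'
from h import *
import pickle
cs={n:snap(n) for n in ('scene','top')}
pickle.dump(cs,open('c0.pkl','wb'))
for n,c in cs.items():
    cv2.imwrite(f'pics/{n}0.png',cv2.resize(c['image'][:,:,::-1],(800,600),interpolation=cv2.INTER_CUBIC))
    print(n,c['fx'],c['cx'],c['cy'],-np.array(c['R']).T@c['t'],np.array(c['R'])[2])
print(sensors.get_obs())
E
```

```text
pics
scene 382.43827582787475 255.04711804223734 193.64000903208787 [1.10488831 0.01177554 0.98677892] [-0.55856949  0.08681491 -0.82490199]
top 378.474089715703 251.85005158366405 188.03946082224516 [0.35855506 0.11396574 1.36329515] [ 0.13285484 -0.00512608 -0.99112225]
{'time_s': 0.1, 'qpos': array([-75.79675955,  18.43336963,  -4.0155882 ,  83.1687957 ,
         1.29558968,  78.5411182 ,  -3.26013847]), 'joint_velocities': array([-1.52313519e-04, -6.73468056e-02,  1.28537184e-01, -2.06090545e-01,
       -2.68776499e-02,  7.92312398e-02, -4.66531885e-02]), 'effort': array([-1.50085084e-04, -4.92569268e+01, -4.05847421e-01, -3.13405001e+01,
       -6.42248034e-02,  3.93505138e-02,  6.59288526e-05]), 'tool_pos': array([0.15052226, 0.63182792, 0.2295795 ]), 'tool_rot': array([-1.79901983e+02,  6.10207910e-03,  1.66606412e+02]), 'force': array([ 0.00527501,  0.39275903, -0.80916296]), 'wrist_torque': array([ 0.01636738, -0.01676849,  0.02222205]), 'grasp_force': 0.0, 'grip_width': 0.08680152974113348}
```

View pics/scene0.png

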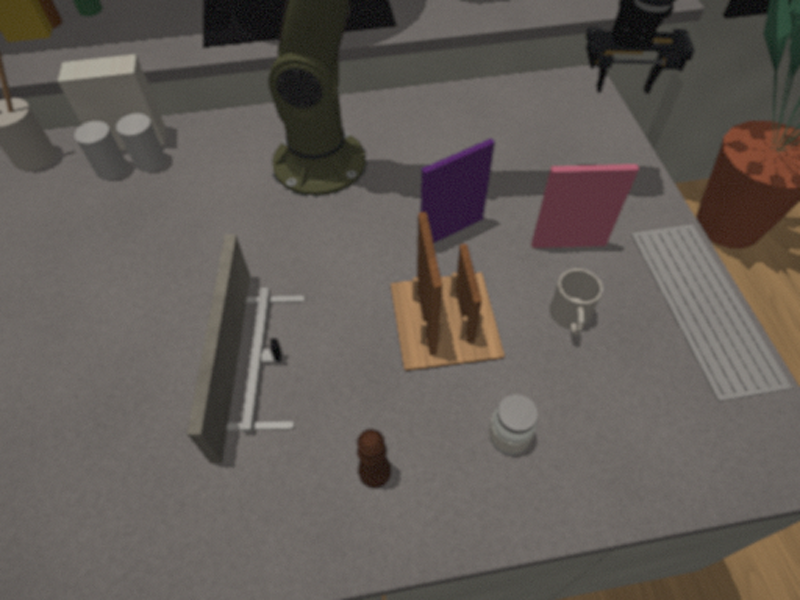

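View pics/top0.png

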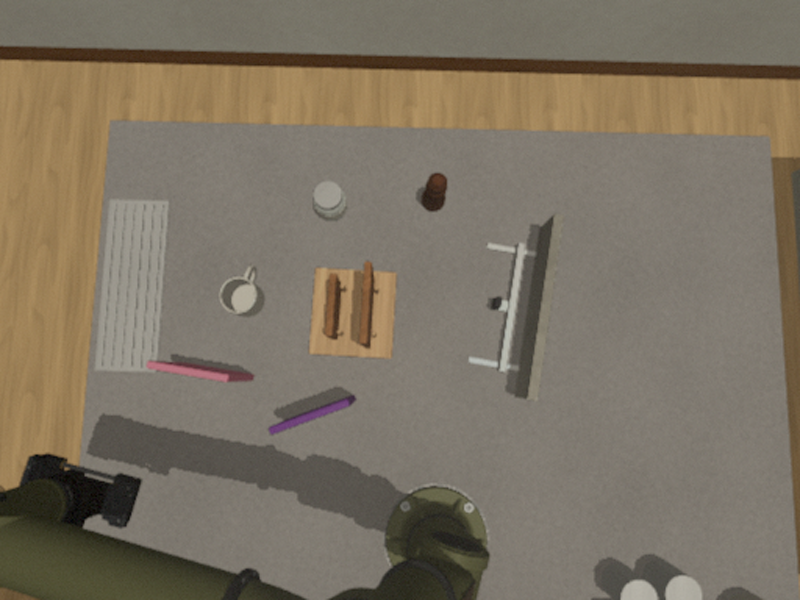

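The scene view shows, left to right, the upstand with rail (tab at about (277,350)), the rack with two brown boards at (430,280) and (468,290), and purple and pink look-alikes at (457,190) and (585,207). In the top view the brown boards are at (366,305) and (332,305). The tall one should be the brown board nearer the upstand, since it is longer and higher in both views. The next crop should confirm that.

```bash
python3 - <<'E'
from h import *
import pickle
cs=pickle.load(open('c0.pkl','rb'))
def crop(n,x0,y0,w,h,W,H): return cv2.resize(cs[n]['image'][y0:y0+h,x0:x0+w,::-1],(W,H),interpolation=cv2.INTER_CUBIC)
a=crop('scene',250,130,80,120,400,600); b=crop('top',190,160,80,120,400,600)
cv2.imwrite('pics/rackcrop.png',cv2.convertScaleAbs(np.hstack([a,b]),alpha=1.6))
a=crop('scene',120,145,80,150,320,600); b=crop('top',295,130,70,130,323,600)
cv2.imwrite('pics/upcrop.png',cv2.convertScaleAbs(np.hstack([a,b]),alpha=1.5))
for n,c in cs.items():
    hsv=cv2.cvtColor(c['image'],cv2.COLOR_RGB2HSV)
    def show(name,m,roi,amin):
        x0,y0,x1,y1=roi; k=np.zeros_like(m);k[y0:y1,x0:x1]=m[y0:y1,x0:x1]
        for ct in cv2.findContours(k,cv2.RETR_EXTERNAL,cv2.CHAIN_APPROX_NONE)[0]:
            if cv2.contourArea(ct)>amin:
                print(n,name,cv2.contourArea(ct),cv2.approxPolyDP(ct,2,True)[:,0].tolist(),np.round(cv2.boxPoints(cv2.minAreaRect(ct)),1).tolist())
    roi=(240,125,340,250) if n=='scene' else (190,160,265,240)
    print(n,[hsv[p[1],p[0]].tolist() for p in ([(275,170),(300,180),(262,220),(275,205)] if n=='scene' else [(235,190),(212,195),(245,210),(225,190)])])
    show('brown',cv2.inRange(hsv,(0,90,30),(14,255,135)),roi,30)
    roi=(120,145,200,300) if n=='scene' else (295,130,365,260)
    show('rail',cv2.inRange(hsv,(0,0,135),(180,60,255)),roi,30)
    show('tab',cv2.inRange(hsv,(0,0,0),(180,255,40)),roi,10)
E
```

```text
scene [[12, 147, 113], [13, 150, 92], [15, 113, 165], [14, 140, 60]]
scene brown 615.5 [[295, 156], [294, 172], [291, 176], [294, 178], [289, 180], [291, 181], [288, 184], [291, 185], [288, 187], [295, 195], [295, 207], [298, 207], [295, 209], [299, 214], [296, 215], [303, 219], [308, 210], [304, 209], [307, 189], [299, 159]] [[280.6000061035156, 159.89999389648438], [298.0, 155.1999969482422], [314.5, 215.89999389648438], [297.20001220703125, 220.60000610351562]]
scene brown 863.5 [[269, 136], [269, 171], [265, 179], [268, 180], [264, 183], [266, 181], [269, 184], [264, 186], [274, 206], [272, 217], [269, 219], [272, 217], [275, 220], [274, 225], [278, 228], [279, 220], [284, 215], [279, 211], [283, 205], [280, 201], [283, 192], [282, 177], [273, 138]] [[260.20001220703125, 136.6999969482422], [278.79998779296875, 135.1999969482422], [285.8999938964844, 227.39999389648438], [267.29998779296875, 228.8000030517578]]
scene rail 70.5 [[187, 270], [163, 272], [186, 273]] [[163.0, 273.0], [163.0, 269.0], [187.0, 269.0], [187.0, 273.0]]
scene rail 44.0 [[174, 190], [193, 191]] [[174.0, 189
[... 1405 characters left out ...]
, 213], [344, 214], [342, 231], [345, 233], [341, 235], [338, 254], [342, 256]] [[337.79998779296875, 255.39999389648438], [343.8999938964844, 212.60000610351562], [349.20001220703125, 213.3000030517578], [343.1000061035156, 256.20001220703125]]
top rail 382.0 [[335, 155], [331, 158], [326, 193], [321, 192], [319, 197], [325, 199], [320, 237], [323, 238], [326, 235], [324, 231], [334, 165], [337, 162]] [[313.0, 236.5], [325.5, 153.60000610351562], [338.0, 155.5], [325.5, 238.39999389648438]]
top rail 61.5 [[311, 157], [329, 160], [327, 157], [316, 155]] [[310.70001220703125, 158.60000610351562], [311.5, 154.1999969482422], [329.5, 157.1999969482422], [328.70001220703125, 161.60000610351562]]
```

View pics/rackcrop.png

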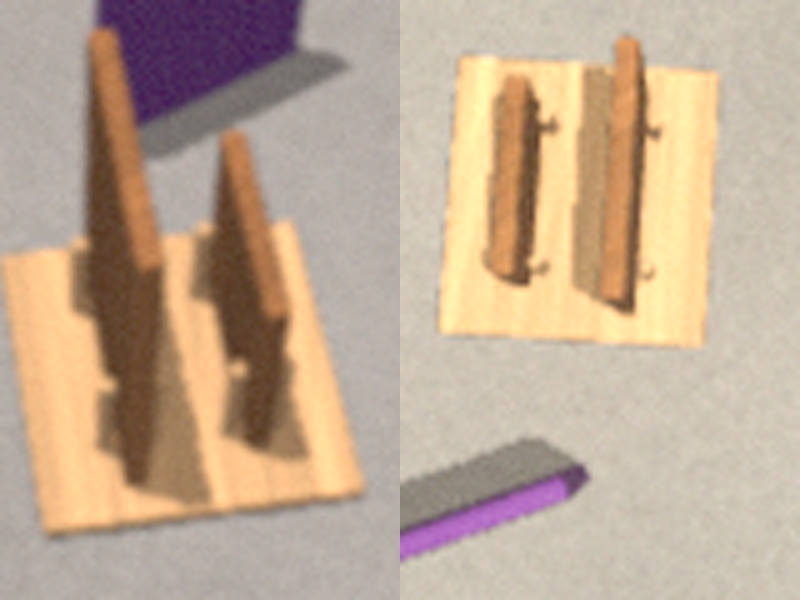

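View pics/upcrop.png

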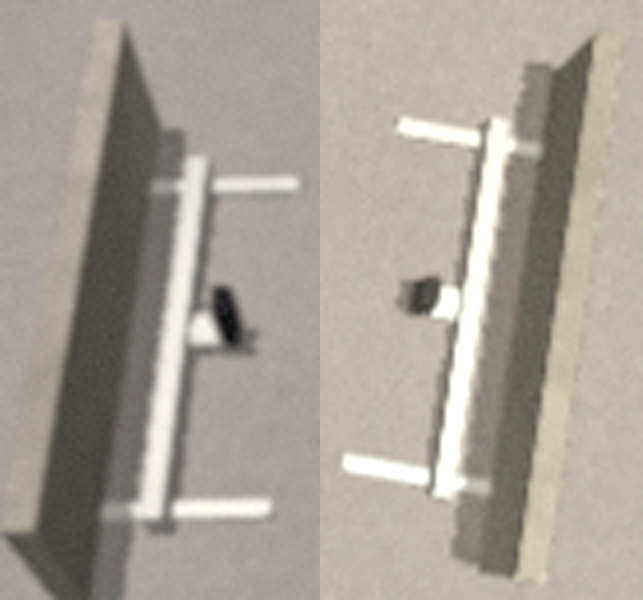

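The crops confirm it. In the rack, the left board in the scene crop, at original (270,137)–(279,183), is both longer and higher than the other at (296,157)–(305,192), so it is the tall board. Purple and pink are look-alikes and stay untouched. The second crop shows the rail with its dark tab, at scene (176,224) and top (318,192), and the rail appears pushed in.

```bash
python3 - <<'E'
from h import *
import pickle
cs=pickle.load(open('c0.pkl','rb'));S,T=cs['scene'],cs['top']
def rs(x,y): return ((x+.5)/5-.5+250,(y+.5)/5-.5+130)
def rt(x,y): return ((x-400+.5)/5-.5+190,(y+.5)/5-.5+160)
def us(x,y): return ((x+.5)/4-.5+120,(y+.5)/4-.5+145)
def ut(x,y): return ((x-320+.5)/4.615-.5+295,(y+.5)/4.615-.5+130)
def T2(n,a,b):
    p,e=tri(S,a,T,b); print(n,p.round(4),'gap',round(e,4)); return p
a=T2('tall +x end',rs(147,266),rt(628,39)); b=T2('tall -x end',rs(104,33),rt(616,300)); print(np.linalg.norm(a-b),(a+b)/2,np.degrees(np.arctan2(*(a-b)[1::-1])))
a=T2('short +x',rs(274,315),rt(517,78)); b=T2('short -x',rs(234,135),rt(509,270));print(np.linalg.norm(a-b))
for nm,p in (('rack tl',(460,57)),('tr',(719,72)),('br',(706,348)),('bl',(440,332))): print(nm,plane(T,*rt(*p),.012).round(4))
for nm,p in (('rack tl',(2,257)),('tr',(290,222)),('br',(365,490)),('bl',(45,532))): print(nm,plane(S,*rs(*p),.012).round(4))
c=[T2('up +x back',us(5,530),ut(622,38)),T2('up -x face',us(124,22),ut(515,576)),T2('up +x face',us(35,532),ut(598,34)),T2('up -x back',us(98,20),ut(547,582))]
r=[T2('rail +x',us(150,516),ut(500,119)),T2('rail -x',us(198,157),ut(445,493))]
d=r[0]-r[1];print(np.linalg.norm(d),(r[0]+r[1])/2,np.degrees(np.arctan2(d[1],d[0])))
T2('tab top',us(220,289),ut(427,290))
for nm,p in(('strip+',(400,124)),('strip-',(345,461))):print(nm,plane(T,*ut(*p),.005).round(4))
for nm,p in(('strip-',(299,183)),('strip+',(271,507))):print(nm,plane(S,*us(*p),.005).round(4))
E
```

```text
tall +x end [0.572  0.1573 0.2304] gap 0.0058
tall -x end [0.4143 0.1636 0.2275] gap 0.0015
0.15789421112814753 [0.49314496 0.16049379 0.22892445] -2.290429835774478
short +x [0.5595 0.2318 0.1507] gap 0.0057
short -x [0.4356 0.2359 0.1518] gap 0.0015
0.12401248728436104
rack tl [0.5976 0.2903 0.012 ]
tr [0.5911 0.1025 0.012 ]
br [0.3922 0.1073 0.012 ]
bl [0.3991 0.2964 0.012 ]
rack tl [0.3942 0.107  0.012 ]
tr [0.4004 0.2926 0.012 ]
br [0.5982 0.2867 0.012 ]
bl [0.5919 0.099  0.012 ]
up +x back [ 0.7029 -0.2526  0.1285] gap 0.0013
up -x face [ 0.3149 -0.1731  0.1295] gap 0.0041
up +x face [ 0.7062 -0.2358  0.1259] gap 0.0011
up -x back [ 0.3114 -0.1931  0.1321] gap 0.0009
rail +x [ 0.6634 -0.187   0.0283] gap 0.0037
rail -x [ 0.3723 -0.1422  0.0294] gap 0.0018
0.2945407114065179 [ 0.51782793 -0.16458854  0.02884598] -8.734256469642116
tab top [ 0.5219 -0.1234  0.0708] gap 0.0063
strip+ [ 0.6626 -0.1107  0.005 ]
strip- [ 0.3954 -0.0685  0.005 ]
strip- [ 0.3933 -0.07    0.005 ]
strip+ [ 0.6606 -0.1117  0.005 ]
```

Both views agree, and the heights match the text: upstand 0.129, board top 0.229, rail top 0.028. That puts the upstand origin at about (0.510, -0.204) with yaw -8.9°, the tab at about (0.522, -0.129), and the tall board's top at (0.493, 0.1605) with yaw -2.1°. Next is the rail.

```bash
cat >> h.py <<'E'
from scipy.spatial.transform import Rotation as Ro
def rows(targets):
    """targets: (xyz, [roll,pitch,yaw]) world -> tool-frame shift mm, rotvec"""
    o=sensors.get_obs(); p0=np.array(o['tool_pos']); R0=Ro.from_euler('xyz',o['tool_rot'],degrees=True)
    for p,r in targets:
        R=r if isinstance(r,Ro) else Ro.from_euler('xyz',r,degrees=True)
        print(np.round(R0.inv().apply(np.array(p)-p0)*1000,1).tolist(),np.round((R0.inv()*R).as_rotvec(),3).tolist())
U0=np.array([.5103,-.204,0]);UY=-8.9
def up(x,y,z): return U0+Ro.from_euler('z',UY,degrees=True).apply([x,y,z])
E
python3 - <<'E'
from h import *
t=[]
# tool y at yaw-90: want -8.9 => yaw 81.1
for az,rad,yaw in ((57,.62,147),(36,.58,125),(15,.55,104),(-13.9,.537,81.1)):
    a=np.radians(az); t.append(([rad*np.cos(a),rad*np.sin(a),.3],[180,0,yaw]))
tab=up(0,.076,0);print(tab)
t.append(([tab[0],tab[1],.2],[180,0,81.1])); t.append(([tab[0],tab[1],.042],[180,0,81.1]))
rows(t)
E
```

```text
[ 0.52205799 -0.12891505  0.        ]
[-208.0, -65.6, -70.3] [-0.002, 0.0, 0.342]
[-377.4, -209.3, -70.0] [-0.002, 0.001, 0.726]
[-483.8, -388.1, -69.7] [-0.001, 0.001, 1.093]
[-536.9, -654.4, -69.2] [-0.001, 0.001, 1.492]
[-537.6, -653.9, 30.8] [-0.001, 0.001, 1.492]
[-537.6, -653.7, 188.8] [-0.001, 0.001, 1.492]
```

Emit:
{"op": "drive_tool", "data": {
  "moves": [
    {"x": 0, "y": 0, "z": -60},
    {"x": -208, "y": -66, "z": -70, "rz": 0.342},
    {"x": -208, "y": -66, "z": -70, "rz": 0.342},
    {"x": -208, "y": -66, "z": -70, "rz": 0.342},
    {"x": -208, "y": -66, "z": -70, "rz": 0.342},
    {"x": -377, "y": -209, "z": -70, "rz": 0.726},
    {"x": -377, "y": -209, "z": -70, "rz": 0.726},
    {"x": -377, "y": -209, "z": -70, "rz": 0.726},
    {"x": -377, "y": -209, "z": -70, "rz": 0.726},
    {"x": -484, "y": -388, "z": -70, "rz": 1.093},
    {"x": -484, "y": -388, "z": -70, "rz": 1.093},
    {"x": -484, "y": -388, "z": -70, "rz": 1.093},
    {"x": -484, "y": -388, "z": -70, "rz": 1.093},
    {"x": -537, "y": -654, "z": -69, "rz": 1.492},
    {"x": -537, "y": -654, "z": -69, "rz": 1.492},
    {"x": -537, "y": -654, "z": -69, "rz": 1.492},
    {"x": -537, "y": -654, "z": -69, "rz": 1.492},
    {"x": -537, "y": -654, "z": -69, "rz": 1.492},
    {"x": -537, "y": -654, "z": -69, "rz": 1.492},
    {"x": -537, "y": -654, "z": -69, "rz": 1.492}
  ]
}}

```text
invalid input at $.moves[0]: expected keys x, y, z, rx, ry, rz, fingers
```

```bash
python3 - <<'E'
from h import *
c=snap('wrist','wrist1.png')
o=sensors.get_obs();print(o['tool_pos'],o['tool_rot'],o['qpos'])
t=up(0,.076,.058);print('expected tab top px',proj(c,t))
hsv=cv2.cvtColor(c['image'],cv2.COLOR_RGB2HSV)
m=cv2.inRange(hsv,(0,0,0),(180,255,45))
for ct in cv2.findContours(m,cv2.RETR_EXTERNAL,cv2.CHAIN_APPROX_NONE)[0]:
    if cv2.contourArea(ct)>60: print(cv2.contourArea(ct),cv2.boundingRect(ct))
rows([((t[0],t[1],.042),[180,0,81.1])])
E
```

```text
[0.15052805 0.63192574 0.22973257] [-1.79918733e+02  5.28717585e-03  1.66607347e+02] [-75.79841496  18.42846455  -4.01489324  83.15765959   1.2951015
  78.54035994  -3.25985319]
expected tab top px [-232.43559962  566.45835091]
706.5 (338, 223, 46, 27)
709.5 (119, 223, 46, 27)
6945.5 (349, 220, 163, 91)
37081.0 (0, 220, 512, 164)
[-537.6, -653.8, 188.7] [-0.001, 0.001, 1.492]
```

View pics/wrist1.png

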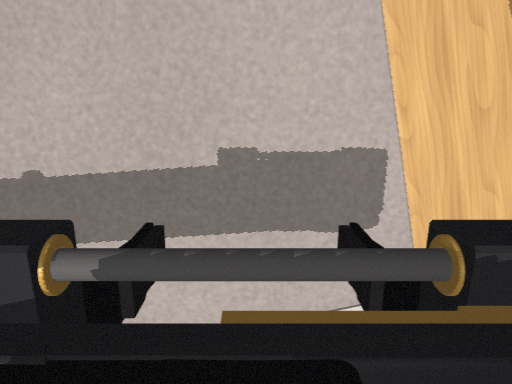

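The move was refused because every row needs all seven keys. The arm is still at the start, and the wrist view shows only the fingers at (140,240) and (360,240) over bare worktop.

Emit:
{"op": "drive_tool", "data": {
  "moves": [
    {"x": 0, "y": 0, "z": -60, "rx": 0, "ry": 0, "rz": 0, "fingers": -1},
    {"x": -208, "y": -66, "z": -70, "rx": 0, "ry": 0, "rz": 0.342, "fingers": -1},
    {"x": -208, "y": -66, "z": -70, "rx": 0, "ry": 0, "rz": 0.342, "fingers": -1},
    {"x": -208, "y": -66, "z": -70, "rx": 0, "ry": 0, "rz": 0.342, "fingers": -1},
    {"x": -208, "y": -66, "z": -70, "rx": 0, "ry": 0, "rz": 0.342, "fingers": -1},
    {"x": -377, "y": -209, "z": -70, "rx": 0, "ry": 0, "rz": 0.726, "fingers": -1},
    {"x": -377, "y": -209, "z": -70, "rx": 0, "ry": 0, "rz": 0.726, "fingers": -1},
    {"x": -377, "y": -209, "z": -70, "rx": 0, "ry": 0, "rz": 0.726, "fingers": -1},
    {"x": -377, "y": -209, "z": -70, "rx": 0, "ry": 0, "rz": 0.726, "fingers": -1},
    {"x": -484, "y": -388, "z": -70, "rx": 0, "ry": 0, "rz": 1.093, "fingers": -1},
    {"x": -484, "y": -388, "z": -70, "rx": 0, "ry": 0, "rz": 1.093, "fingers": -1},
    {"x": -484, "y": -388, "z": -70, "rx": 0, "ry": 0, "rz": 1.093, "fingers": -1},
    {"x": -484, "y": -388, "z": -70, "rx": 0, "ry": 0, "rz": 1.093, "fingers": -1},
    {"x": -537, "y": -654, "z": -69, "rx": 0, "ry": 0, "rz": 1.492, "fingers": -1},
    {"x": -537, "y": -654, "z": -69, "rx": 0, "ry": 0, "rz": 1.492, "fingers": -1},
    {"x": -537, "y": -654, "z": -69, "rx": 0, "ry": 0, "rz": 1.492, "fingers": -1},
    {"x": -537, "y": -654, "z": -69, "rx": 0, "ry": 0, "rz": 1.492, "fingers": -1},
    {"x": -537, "y": -654, "z": -69, "rx": 0, "ry": 0, "rz": 1.492, "fingers": -1},
    {"x": -537, "y": -654, "z": -69, "rx": 0, "ry": 0, "rz": 1.492, "fingers": -1}
  ]
}}

```text
time_s: 2.52
tool_pos: [0.5209, -0.1303, 0.2995]
tool_rot: [-180.0, 0.0, 80.9]
force: [-0.4, 0.9, -0.2]
grip_width: 0.0871
grasp_force: 0.0
```

```bash
python3 - <<'E'
from h import *
c=snap('wrist','wrist2.png')
o=sensors.get_obs();print(o['tool_pos'],o['tool_rot'],o['qpos'],o['time_s'])
t=up(0,.076,.058);print('expected tab top px',proj(c,t),'rail ends',proj(c,up(.15,.03,.026)),proj(c,up(-.15,.03,.026)),proj(c,up(.15,.046,.026)),proj(c,up(-.15,.046,.026)))
rows([((t[0],t[1],.042),[180,0,81.1])])
E
```

```text
[ 0.52138907 -0.12799534  0.29934746] [-1.79979141e+02 -4.07003955e-02  8.10678550e+01] [-26.54129337   2.7109791   39.24413733  94.28712188  -1.7647729
  83.63918706   3.9355649 ] 2.575
expected tab top px [251.71175289 164.49106362] rail ends [368.44557188 195.39728983] [135.37598476 196.12396539] [369.45828074 183.24970182] [134.29077085 184.00404755]
[-1.0, 0.9, 257.3] [-0.0, -0.001, -0.001]
```

View pics/wrist2.png

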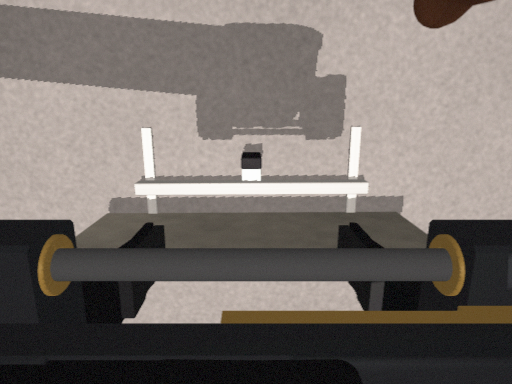

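The wrist view shows the tab at (252,160) and the rail spanning columns 135–368 and rows 183–194. Both match the projections within about 1 px, so I'll descend, grip the tab and pull along tool +x.

Emit:
{"op": "drive_tool", "data": {
  "force": 20,
  "moves": [
    {"x": 0, "y": 0, "z": 60, "rx": 0, "ry": 0, "rz": 0, "fingers": -1},
    {"x": 0, "y": 0, "z": 120, "rx": 0, "ry": 0, "rz": 0, "fingers": -1},
    {"x": 0, "y": 0, "z": 180, "rx": 0, "ry": 0, "rz": 0, "fingers": -1},
    {"x": 0, "y": 0, "z": 230, "rx": 0, "ry": 0, "rz": 0, "fingers": -1},
    {"x": 0, "y": 0, "z": 257, "rx": 0, "ry": 0, "rz": 0, "fingers": -1},
    {"x": 0, "y": 0, "z": 257, "rx": 0, "ry": 0, "rz": 0, "fingers": -1},
    {"x": 0, "y": 0, "z": 257, "rx": 0, "ry": 0, "rz": 0, "fingers": 1},
    {"x": 0, "y": 0, "z": 257, "rx": 0, "ry": 0, "rz": 0, "fingers": 1},
    {"x": 0, "y": 0, "z": 257, "rx": 0, "ry": 0, "rz": 0, "fingers": 1},
    {"x": 0, "y": 0, "z": 257, "rx": 0, "ry": 0, "rz": 0, "fingers": 1},
    {"x": 0, "y": 0, "z": 257, "rx": 0, "ry": 0, "rz": 0, "fingers": 1},
    {"x": 0, "y": 0, "z": 257, "rx": 0, "ry": 0, "rz": 0, "fingers": 1}
  ]
}}

```text
time_s: 4.08
tool_pos: [0.5215, -0.1283, 0.0426]
tool_rot: [180.0, -0.0, 81.1]
force: [0.6, -0.5, 0.2]
grip_width: 0.0347
grasp_force: 0.0
```

Emit:
{"op": "drive_tool", "data": {
  "moves": [
    {"x": 8, "y": 0, "z": 0, "rx": 0, "ry": 0, "rz": 0, "fingers": 1},
    {"x": 16, "y": 0, "z": 0, "rx": 0, "ry": 0, "rz": 0, "fingers": 1},
    {"x": 24, "y": 0, "z": 0, "rx": 0, "ry": 0, "rz": 0, "fingers": 1},
    {"x": 32, "y": 0, "z": 0, "rx": 0, "ry": 0, "rz": 0, "fingers": 1},
    {"x": 40, "y": 0, "z": 0, "rx": 0, "ry": 0, "rz": 0, "fingers": 1},
    {"x": 47, "y": 0, "z": 0, "rx": 0, "ry": 0, "rz": 0, "fingers": 1},
    {"x": 53, "y": 0, "z": 0, "rx": 0, "ry": 0, "rz": 0, "fingers": 1},
    {"x": 56, "y": 0, "z": 0, "rx": 0, "ry": 0, "rz": 0, "fingers": 1},
    {"x": 58, "y": 0, "z": 0, "rx": 0, "ry": 0, "rz": 0, "fingers": 1},
    {"x": 58, "y": 0, "z": 0, "rx": 0, "ry": 0, "rz": 0, "fingers": 1},
    {"x": 58, "y": 0, "z": 0, "rx": 0, "ry": 0, "rz": 0, "fingers": 1}
  ]
}}

```text
time_s: 5.45
tool_pos: [0.5303, -0.0705, 0.0425]
tool_rot: [-180.0, -0.0, 81.1]
force: [-4.2, 1.0, 2.9]
grip_width: 0.0236
grasp_force: 20.0
```

The fingers were still closing when the pull began, so the tab may be gripped off-centre. I'll check the rail position.

```bash
python3 - <<'E'
from h import *
T=snap('top')
im=T['image']
for s in (0,.03,.04,.045,.05,.055): print(s,proj(T,up(.1,.03+s,.026)).round(1),proj(T,up(.1,.046+s,.026)).round(1))
# brightness profile along up-y at z=.026, several x
for x in (-.1,-.07,.07,.1):
    ys=np.arange(.02,.13,.002)
    v=[cv2.getRectSubPix(cv2.cvtColor(im,cv2.COLOR_RGB2GRAY),(1,1),tuple(map(float,proj(T,up(x,y,.026)))))[0,0] for y in ys]
    g=np.array(v).astype(int); k=np.where(g>150)[0]; print(x,ys[k].round(3) if len(k) else g)
E
```

```text
0 [334.9 169.1] [330.5 168.3]
0.03 [326.6 167.6] [322.2 166.8]
0.04 [323.9 167.1] [319.5 166.3]
0.045 [322.5 166.9] [318.1 166.1]
0.05 [321.1 166.6] [316.8 165.8]
0.055 [319.8 166.4] [315.4 165.6]
-0.1 [75 77 78 79 79 78 78 80 80 79 79 80 80 79 79 80 79 79 79 78 78 78 79 80
 80 78 77 78 76 76 76 75 74 74 75 75 73 73 72 72 73 71 69 68 68 69 67 65
 64 63 60 59 59 58 56]
-0.07 [74 75 73 73 75 77 79 79 79 79 80 80 79 78 78 80 81 81 80 79 78 77 78 78
 78 78 77 78 78 77 77 76 76 76 75 74 73 72 71 71 69 69 72 71 70 68 67 66
 66 66 65 61 60 60 59]
0.07 [85 84 79 73 68 72 82 84 83 83 83 84 83 82 82 82 81 80 80 80 79 79 81 81
 81 80 80 79 77 78 78 80 80 77 77 80 81 83 80 78 77 77 78 82 86 88 89 89
 90 87 86 87 84 77 67]
0.1 [84 83 80 75 68 64 75 83 88 90 90 89 87 89 91 91 90 90 91 90 89 89 91 93
 91 90 90 90 90 91 92 92 92 92 93 94 95 93 92 91 88 85 84 85 84 82 84 85
 84 84 83 80 77 68 59]
```

```bash
python3 - <<'E'
from h import *
for n in('scene','wrist'):
  T=snap(n); im=cv2.cvtColor(T['image'],cv2.COLOR_RGB2GRAY)
  for x in (-.1,-.06,.06,.1,.13):
    ys=np.arange(.02,.13,.002)
    g=np.array([cv2.getRectSubPix(im,(1,1),tuple(map(float,proj(T,up(x,y,.026)))))[0,0] for y in ys]).astype(int)
    k=np.where(g>140)[0]; print(n,x,ys[k].round(3) if len(k) else (g.min(),g.max()))
E
```

```text
scene -0.1 (np.int64(11), np.int64(121))
scene -0.06 (np.int64(25), np.int64(122))
scene 0.06 [0.08  0.082 0.084 0.086 0.088 0.09  0.092 0.094]
scene 0.1 [0.082 0.084 0.086 0.088 0.09  0.092 0.094]
scene 0.13 [0.082 0.084 0.086 0.088 0.09  0.092 0.094]
wrist -0.1 (np.int64(17), np.int64(117))
wrist -0.06 (np.int64(19), np.int64(119))
wrist 0.06 (np.int64(20), np.int64(118))
wrist 0.1 (np.int64(36), np.int64(117))
wrist 0.13 [0.084 0.086 0.088 0.09  0.092 0.094 0.096 0.098 0.1   0.102 0.104 0.106
 0.108 0.116 0.118]
```

The rail's near face is at about 0.081 against 0.085 fully out, and there is no stop force yet. I'll pull further.

Emit:
{"op": "drive_tool", "data": {
  "moves": [
    {"x": 4, "y": 0, "z": 0, "rx": 0, "ry": 0, "rz": 0, "fingers": 1},
    {"x": 8, "y": 0, "z": 0, "rx": 0, "ry": 0, "rz": 0, "fingers": 1},
    {"x": 10, "y": 0, "z": 0, "rx": 0, "ry": 0, "rz": 0, "fingers": 1},
    {"x": 10, "y": 0, "z": 0, "rx": 0, "ry": 0, "rz": 0, "fingers": 1},
    {"x": 10, "y": 0, "z": 0, "rx": 0, "ry": 0, "rz": 0, "fingers": 1}
  ]
}}

```text
time_s: 6.22
tool_pos: [0.5309, -0.0665, 0.0425]
tool_rot: [-180.0, 0.4, 81.0]
force: [-4.5, -11.0, 3.3]
grip_width: 0.0239
grasp_force: 20.0
```

```bash
python3 - <<'E'
from h import *
for n in('scene',):
  T=snap(n); im=cv2.cvtColor(T['image'],cv2.COLOR_RGB2GRAY)
  for x in (.06,.1,.13):
    ys=np.arange(.02,.13,.001)
    g=np.array([cv2.getRectSubPix(im,(1,1),tuple(map(float,proj(T,up(x,y,.026)))))[0,0] for y in ys]).astype(int)
    k=np.where(g>120)[0]; print(n,x,ys[k].round(3) if len(k) else (g.min(),g.max()))
import pickle
T=pickle.load(open('c0.pkl','rb'))['scene'];im=cv2.cvtColor(T['image'],cv2.COLOR_RGB2GRAY)
for x in (.06,.1,.13):
    g=np.array([cv2.getRectSubPix(im,(1,1),tuple(map(float,proj(T,up(x,y,.026)))))[0,0] for y in ys]).astype(int)
    print('start',ys[np.where(g>120)[0]].round(3))
print(sensors.get_obs()['force'])
E
```

```text
scene 0.06 [0.081 0.082 0.083 0.084 0.085 0.086 0.087 0.088 0.089 0.09  0.091 0.092
 0.093 0.094 0.095 0.096 0.097 0.098 0.099]
scene 0.1 [0.073 0.081 0.082 0.083 0.084 0.085 0.086 0.087 0.088 0.089 0.09  0.091
 0.092 0.093 0.094 0.095 0.096 0.097 0.098 0.099]
scene 0.13 [0.081 0.082 0.083 0.084 0.085 0.086 0.087 0.088 0.089 0.09  0.091 0.092
 0.093 0.094 0.095 0.096 0.097 0.098 0.099]
start [0.029 0.03  0.031 0.032 0.033 0.034 0.035 0.036 0.037 0.038 0.039 0.04
 0.041 0.042 0.043 0.044 0.045]
start [0.03  0.031 0.032 0.033 0.034 0.035 0.036 0.037 0.038 0.039 0.04  0.041
 0.042 0.043 0.044 0.045]
start [0.03  0.031 0.032 0.033 0.034 0.035 0.036 0.037 0.038 0.039 0.04  0.041
 0.042 0.043 0.044 0.045]
[ -6.03676603 -11.43205207   4.47131986]
```

The wrist force rose to 11 N with only 4 mm of further motion, so the rail is at its stop (visually about 54 mm). I'll release it, lift, and plan the board grasp.

Emit:
{"op": "drive_tool", "data": {
  "moves": [
    {"x": 5, "y": 0, "z": 0, "rx": 0, "ry": 0, "rz": 0, "fingers": 1},
    {"x": 5, "y": 0, "z": 0, "rx": 0, "ry": 0, "rz": 0, "fingers": -1},
    {"x": 5, "y": 0, "z": 0, "rx": 0, "ry": 0, "rz": 0, "fingers": -1},
    {"x": 5, "y": 0, "z": 0, "rx": 0, "ry": 0, "rz": 0, "fingers": -1},
    {"x": 5, "y": 0, "z": 0, "rx": 0, "ry": 0, "rz": 0, "fingers": -1},
    {"x": 5, "y": 0, "z": -50, "rx": 0, "ry": 0, "rz": 0, "fingers": -1},
    {"x": 5, "y": 0, "z": -110, "rx": 0, "ry": 0, "rz": 0, "fingers": -1},
    {"x": 5, "y": 0, "z": -170, "rx": 0, "ry": 0, "rz": 0, "fingers": -1},
    {"x": 5, "y": 0, "z": -230, "rx": 0, "ry": 0, "rz": 0, "fingers": -1},
    {"x": 5, "y": 0, "z": -285, "rx": 0, "ry": 0, "rz": 0, "fingers": -1},
    {"x": 5, "y": 0, "z": -285, "rx": 0, "ry": 0, "rz": 0, "fingers": -1}
  ]
}}

```text
time_s: 7.65
tool_pos: [0.5351, -0.0564, 0.3324]
tool_rot: [179.5, -0.2, 81.1]
force: [0.2, -0.1, -1.5]
grip_width: 0.087
grasp_force: 0.0
```

```bash
python3 - <<'E'
from h import *
rows([([.493,.1605,.33],[180,0,-2.2]),([.493,.1605,.33],[180,0,177.8])])
print(sensors.get_obs()['qpos'])
E
```

```text
[207.8, -75.0, 2.3] [0.005, -0.009, 1.454]
[207.8, -75.0, 2.3] [0.009, 0.005, -1.687]
[-33.60130344   1.93613928  38.22523752  91.17548097  -1.32007535
  86.77893432  -4.19622965]
```

Emit:
{"op": "drive_tool", "data": {
  "moves": [
    {"x": 25, "y": -9, "z": 2, "rx": 0, "ry": 0, "rz": 0.18, "fingers": -1},
    {"x": 50, "y": -18, "z": 2, "rx": 0, "ry": 0, "rz": 0.36, "fingers": -1},
    {"x": 75, "y": -27, "z": 2, "rx": 0, "ry": 0, "rz": 0.54, "fingers": -1},
    {"x": 100, "y": -37, "z": 2, "rx": 0, "ry": 0, "rz": 0.72, "fingers": -1},
    {"x": 130, "y": -47, "z": 2, "rx": 0, "ry": 0, "rz": 0.9, "fingers": -1},
    {"x": 155, "y": -57, "z": 2, "rx": 0, "ry": 0, "rz": 1.08, "fingers": -1},
    {"x": 180, "y": -66, "z": 2, "rx": 0, "ry": 0, "rz": 1.26, "fingers": -1},
    {"x": 208, "y": -75, "z": 2, "rx": 0.005, "ry": -0.009, "rz": 1.454, "fingers": -1},
    {"x": 208, "y": -75, "z": 2, "rx": 0.005, "ry": -0.009, "rz": 1.454, "fingers": -1},
    {"x": 208, "y": -75, "z": 2, "rx": 0.005, "ry": -0.009, "rz": 1.454, "fingers": -1},
    {"x": 208, "y": -75, "z": 2, "rx": 0.005, "ry": -0.009, "rz": 1.454, "fingers": -1},
    {"x": 208, "y": -75, "z": 2, "rx": 0.005, "ry": -0.009, "rz": 1.454, "fingers": -1}
  ]
}}

```text
time_s: 9.15
tool_pos: [0.491, 0.16, 0.3256]
tool_rot: [179.9, 0.5, -2.2]
force: [-0.0, 0.6, -0.3]
grip_width: 0.0869
grasp_force: 0.0
```

```bash
python3 - <<'E'
from h import *
c=snap('wrist','wrist3.png')
o=sensors.get_obs();print(o['tool_pos'],o['tool_rot'],o['qpos'].round(1),o['time_s'])
for x in(-.08,.08):
  for z in (.228,): print(proj(c,np.array([.493,.1605,z])+Ro.from_euler('z',-2.2,degrees=True).apply([x,0,0])))
rows([([.493,.1605,.196],[180,0,-2.2])])
S=snap('scene');im=cv2.cvtColor(S['image'],cv2.COLOR_RGB2GRAY)
ys=np.arange(.06,.13,.001)
for x in (-.1,.1):
    g=np.array([cv2.getRectSubPix(im,(1,1),tuple(map(float,proj(S,up(x,y,.026)))))[0,0] for y in ys]).astype(int)
    print(ys[np.where(g>120)[0]].round(3)[[0,-1]])
E
```

```text
[0.4909353  0.16022044 0.32568402] [179.89950542   0.51131905  -2.23148102] [-4.61e+01  0.00e+00  2.53e+01  9.34e+01 -1.00e-01  8.71e+01 -1.13e+02] 9.2
[250.69070509 288.30571824]
[250.58459765  83.01457149]
[3.2, -0.6, 129.7] [0.002, 0.009, -0.001]
[0.08  0.098]
[0.082 0.099]
```

View pics/wrist3.png

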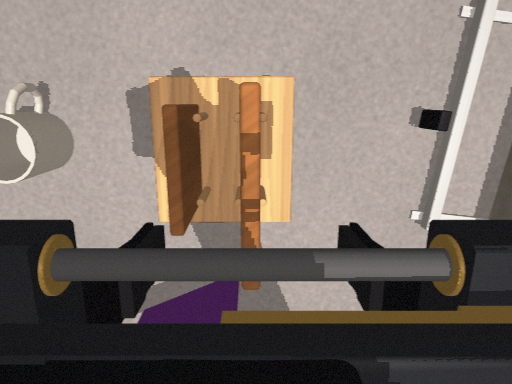

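The wrist view shows the tall board's top edge centred at column 251, rows 83–289, exactly as projected, with the short board to its left at (178,170). The rail is still out at 0.080–0.099, matching the earlier reading. Descending and gripping.

Emit:
{"op": "drive_tool", "data": {
  "force": 35,
  "moves": [
    {"x": 3, "y": 0, "z": 40, "rx": 0.002, "ry": 0.009, "rz": 0, "fingers": -1},
    {"x": 3, "y": 0, "z": 80, "rx": 0.002, "ry": 0.009, "rz": 0, "fingers": -1},
    {"x": 3, "y": 0, "z": 110, "rx": 0.002, "ry": 0.009, "rz": 0, "fingers": -1},
    {"x": 3, "y": 0, "z": 128, "rx": 0.002, "ry": 0.009, "rz": 0, "fingers": -1},
    {"x": 3, "y": 0, "z": 128, "rx": 0.002, "ry": 0.009, "rz": 0, "fingers": -1},
    {"x": 3, "y": 0, "z": 128, "rx": 0.002, "ry": 0.009, "rz": 0, "fingers": 1},
    {"x": 3, "y": 0, "z": 128, "rx": 0.002, "ry": 0.009, "rz": 0, "fingers": 1},
    {"x": 3, "y": 0, "z": 128, "rx": 0.002, "ry": 0.009, "rz": 0, "fingers": 1},
    {"x": 3, "y": 0, "z": 128, "rx": 0.002, "ry": 0.009, "rz": 0, "fingers": 1},
    {"x": 3, "y": 0, "z": 128, "rx": 0.002, "ry": 0.009, "rz": 0, "fingers": 1},
    {"x": 3, "y": 0, "z": 128, "rx": 0.002, "ry": 0.009, "rz": 0, "fingers": 1},
    {"x": 3, "y": 0, "z": 128, "rx": 0.002, "ry": 0.009, "rz": 0, "fingers": 1},
    {"x": 3, "y": 0, "z": 128, "rx": 0.002, "ry": 0.009, "rz": 0, "fingers": 1},
    {"x": 3, "y": 0, "z": 128, "rx": 0.002, "ry": 0.009, "rz": 0, "fingers": 1},
    {"x": 3, "y": 0, "z": 128, "rx": 0.002, "ry": 0.009, "rz": 0, "fingers": 1}
  ]
}}

```text
time_s: 11.12
tool_pos: [0.4926, 0.1605, 0.1975]
tool_rot: [180.0, 0.0, -2.2]
force: [0.0, -0.9, -0.9]
grip_width: 0.015
grasp_force: 35.0
```

Gripped at 15.0 mm and 35 N. Now lifting straight up.

Emit:
{"op": "drive_tool", "data": {
  "moves": [
    {"x": 0, "y": 0, "z": -10, "rx": 0, "ry": 0, "rz": 0, "fingers": 1},
    {"x": 0, "y": 0, "z": -25, "rx": 0, "ry": 0, "rz": 0, "fingers": 1},
    {"x": 0, "y": 0, "z": -45, "rx": 0, "ry": 0, "rz": 0, "fingers": 1},
    {"x": 0, "y": 0, "z": -65, "rx": 0, "ry": 0, "rz": 0, "fingers": 1},
    {"x": 0, "y": 0, "z": -85, "rx": 0, "ry": 0, "rz": 0, "fingers": 1},
    {"x": 0, "y": 0, "z": -105, "rx": 0, "ry": 0, "rz": 0, "fingers": 1},
    {"x": 0, "y": 0, "z": -120, "rx": 0, "ry": 0, "rz": 0, "fingers": 1},
    {"x": 0, "y": 0, "z": -120, "rx": 0, "ry": 0, "rz": 0, "fingers": 1},
    {"x": 0, "y": 0, "z": -120, "rx": 0, "ry": 0, "rz": 0, "fingers": 1}
  ]
}}

```text
time_s: 12.25
tool_pos: [0.4922, 0.1605, 0.3169]
tool_rot: [180.0, 0.1, -2.2]
force: [0.9, 1.0, -3.5]
grip_width: 0.0147
grasp_force: 35.0
```

```bash
python3 - <<'E'
from h import *
import pickle
S=snap('scene');T=snap('top');o=sensors.get_obs()
print(o['tool_pos'],o['tool_rot'],o['grip_width'],o['qpos'].round(1))
for c in (S,T):
  for x in(-.08,.08):
    for z in (0,.22): print(proj(c,np.array([.4926,.1605,.132+z])+Ro.from_euler('z',-2.2,degrees=True).apply([x,0,0])).round())
a=cv2.resize(S['image'][60:260,190:390,::-1],(400,400));b=cv2.resize(T['image'][100:300,150:350,::-1],(400,400))
cv2.imwrite('pics/lift.png',cv2.convertScaleAbs(np.hstack([a,b]),alpha=1.5))
E
```

```text
[0.49213354 0.16044258 0.31654849] [ 1.79947987e+02  1.00735737e-01 -2.18867694e+00] 0.014961334515806005 [-4.610e+01 -1.000e-01  2.530e+01  9.450e+01  0.000e+00  8.560e+01
 -1.131e+02]
[269. 159.]
[271. 100.]
[279. 205.]
[283. 150.]
[234. 222.]
[231. 218.]
[237. 173.]
[235. 159.]
```

View pics/lift.png

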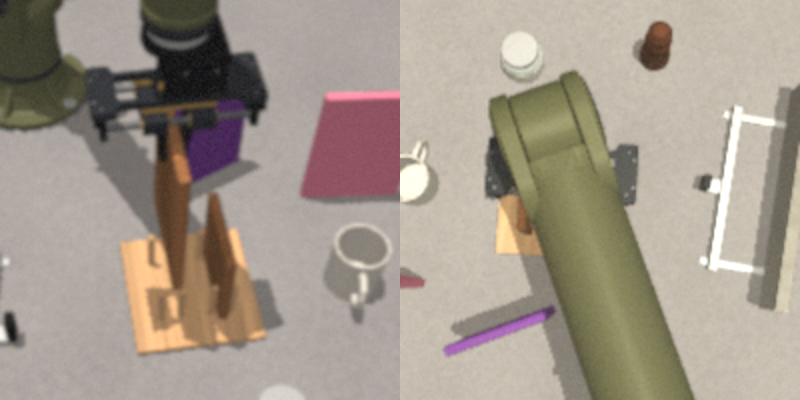

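The board hangs plumb in the grip, with its lower near corner at scene (280,204) against the predicted (279,205), clear of the dowels. The short board is unmoved. Now the carry and placing poses.

```bash
cat >> h.py <<'E'
L=.1855
def pose(y0,z0,th,x0=0,L=L):
    Rb=Ro.from_euler('z',UY,degrees=True)*Ro.from_euler('x',th,degrees=True)
    p=up(x0,y0,z0)+Rb.apply([0,0,L]); return p,Rb*Ro.from_euler('x',180,degrees=True)
E
python3 - <<'E'
from h import *
rows([pose(.074,.131,0),pose(.072,.1,11),pose(.072,.1,22),pose(.072,.03,22)])
E
```

```text
[40.7, 290.0, 0.2] [0.001, 0.002, 0.117]
[36.4, 327.1, 34.7] [0.193, 0.013, 0.117]
[32.4, 360.9, 44.8] [0.385, 0.024, 0.115]
[32.6, 360.9, 114.8] [0.385, 0.024, 0.115]
```

Emit:
{"op": "drive_tool", "data": {
  "moves": [
    {"x": 3, "y": 20, "z": 0, "rx": 0, "ry": 0, "rz": 0.01, "fingers": 1},
    {"x": 8, "y": 55, "z": 0, "rx": 0, "ry": 0, "rz": 0.025, "fingers": 1},
    {"x": 13, "y": 90, "z": 0, "rx": 0, "ry": 0, "rz": 0.04, "fingers": 1},
    {"x": 18, "y": 125, "z": 0, "rx": 0, "ry": 0, "rz": 0.055, "fingers": 1},
    {"x": 23, "y": 160, "z": 0, "rx": 0, "ry": 0, "rz": 0.07, "fingers": 1},
    {"x": 28, "y": 195, "z": 0, "rx": 0, "ry": 0, "rz": 0.085, "fingers": 1},
    {"x": 33, "y": 230, "z": 0, "rx": 0, "ry": 0, "rz": 0.1, "fingers": 1},
    {"x": 38, "y": 265, "z": 0, "rx": 0, "ry": 0, "rz": 0.11, "fingers": 1},
    {"x": 41, "y": 290, "z": 0, "rx": 0, "ry": 0.002, "rz": 0.117, "fingers": 1},
    {"x": 39, "y": 308, "z": 17, "rx": 0.095, "ry": 0.007, "rz": 0.117, "fingers": 1},
    {"x": 36, "y": 327, "z": 35, "rx": 0.193, "ry": 0.013, "rz": 0.117, "fingers": 1},
    {"x": 34, "y": 344, "z": 40, "rx": 0.29, "ry": 0.018, "rz": 0.116, "fingers": 1},
    {"x": 32, "y": 361, "z": 45, "rx": 0.385, "ry": 0.024, "rz": 0.115, "fingers": 1},
    {"x": 32, "y": 361, "z": 45, "rx": 0.385, "ry": 0.024, "rz": 0.115, "fingers": 1},
    {"x": 32, "y": 361, "z": 45, "rx": 0.385, "ry": 0.024, "rz": 0.115, "fingers": 1}
  ]
}}

```text
time_s: 14.22
tool_pos: [0.5104, -0.2021, 0.2724]
tool_rot: [-158.0, -0.1, -8.9]
force: [-0.2, 0.7, -4.5]
grip_width: 0.0147
grasp_force: 35.0
```

```bash
python3 - <<'E'
from h import *
o=sensors.get_obs();print(o['tool_pos'],o['tool_rot'],o['qpos'].round(1),o['time_s'],pose(.072,.1,22)[0])
rows([pose(.072,.1,22),pose(.072,.03,22),pose(.072,.006,22)])
S=snap('scene');cv2.imwrite('pics/pre.png',cv2.convertScaleAbs(cv2.resize(S['image'][60:300,90:330,::-1],(600,600)),alpha=1.5))
Rb=Ro.from_euler('z',UY,degrees=True)*Ro.from_euler('x',22,degrees=True)
for x in(-.08,.08):
  for z in(0,.22): print((proj(S,up(0,.072,.1)+Rb.apply([x,0,z]))-[90,60])*2.5)
E
```

```text
[ 0.5103809  -0.20214424  0.27235713] [-1.57974961e+02 -5.55460422e-02 -8.93883756e+00] [-10.5  14.5  50.7  91.8 -29.9  91.2 -55.9] 14.225 [ 0.5106884  -0.20151975  0.27199261]
[0.2, -0.5, 0.6] [-0.0, -0.001, -0.0]
[0.1, 25.8, 65.5] [-0.0, -0.001, -0.0]
[0.1, 34.8, 87.7] [-0.0, -0.001, -0.0]
[208.35003632 319.59501363]
[ 82.83192973 199.30848336]
[192.64109782 444.48938353]
[ 50.29046714 336.3861505 ]
```

View pics/pre.png

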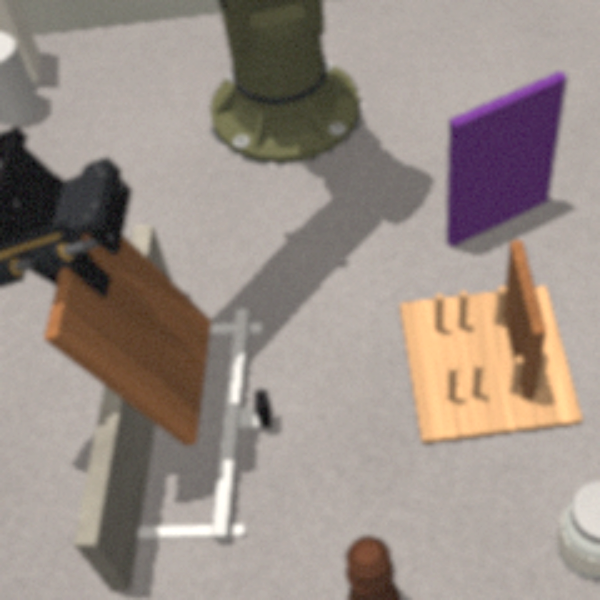

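The picture shows the tilted board in front of the upstand with its lower corners near (194,443) and (210,322), as predicted. It is centred between the strips with the rail out. Descending.

Emit:
{"op": "drive_tool", "data": {
  "moves": [
    {"x": 0, "y": 8, "z": 20, "rx": 0, "ry": 0, "rz": 0, "fingers": 1},
    {"x": 0, "y": 17, "z": 43, "rx": 0, "ry": 0, "rz": 0, "fingers": 1},
    {"x": 0, "y": 26, "z": 65, "rx": 0, "ry": 0, "rz": 0, "fingers": 1},
    {"x": 0, "y": 31, "z": 78, "rx": 0, "ry": 0, "rz": 0, "fingers": 1},
    {"x": 0, "y": 35, "z": 88, "rx": 0, "ry": 0, "rz": 0, "fingers": 1},
    {"x": 0, "y": 35, "z": 88, "rx": 0, "ry": 0, "rz": 0, "fingers": 1},
    {"x": 0, "y": 35, "z": 88, "rx": 0, "ry": 0, "rz": 0, "fingers": 1}
  ]
}}

```text
time_s: 15.15
tool_pos: [0.5115, -0.2011, 0.1785]
tool_rot: [-157.9, -0.2, -8.9]
force: [0.6, 0.6, -4.5]
grip_width: 0.0147
grasp_force: 35.0
```

```bash
python3 - <<'E'
from h import *
o=sensors.get_obs();print(o['tool_pos'],o['tool_rot'],o['force'],pose(.072,.006,22)[0])
rows([pose(.073,.003,22),pose(.073,.003,24.5),pose(.073,.003,27),pose(.073,.003,28.5),pose(.073,.003,30)])
S=snap('scene')
Rb=Ro.from_euler('z',UY,degrees=True)*Ro.from_euler('x',22,degrees=True)
import pickle;pickle.dump(S,open('s2.pkl','wb'))
E
```

```text
[ 0.51146051 -0.2010968   0.17853538] [-1.57926247e+02 -1.51392810e-01 -8.88793937e+00] [ 0.58417716  0.6268383  -4.51669288] [ 0.5106884  -0.20151975  0.17799261]
[-0.7, 0.9, 3.5] [-0.001, -0.002, 0.001]
[-0.7, 9.0, 3.6] [0.042, -0.002, 0.001]
[-0.7, 17.1, 4.1] [0.086, -0.002, 0.001]
[-0.7, 21.9, 4.6] [0.112, -0.002, 0.001]
[-0.7, 26.7, 5.2] [0.138, -0.002, 0.001]
```

Emit:
{"op": "drive_tool", "data": {
  "moves": [
    {"x": 0, "y": 1, "z": 3.5, "rx": 0, "ry": 0, "rz": 0, "fingers": 1},
    {"x": 0, "y": 1, "z": 4, "rx": 0, "ry": 0, "rz": 0, "fingers": 1},
    {"x": 0, "y": 5, "z": 4, "rx": 0.02, "ry": 0, "rz": 0, "fingers": 1},
    {"x": 0, "y": 9, "z": 4, "rx": 0.042, "ry": 0, "rz": 0, "fingers": 1},
    {"x": 0, "y": 13, "z": 4.3, "rx": 0.064, "ry": 0, "rz": 0, "fingers": 1},
    {"x": 0, "y": 17, "z": 4.5, "rx": 0.086, "ry": 0, "rz": 0, "fingers": 1},
    {"x": 0, "y": 17, "z": 4.5, "rx": 0.086, "ry": 0, "rz": 0, "fingers": 1}
  ]
}}

```text
time_s: 16.08
tool_pos: [0.5095, -0.2153, 0.1681]
tool_rot: [-152.8, -0.2, -9.0]
force: [2.6, -1.5, 5.6]
grip_width: 0.0147
grasp_force: 35.0
```

The worktop is now carrying the foot. I'll continue tilting in small steps until it meets the upstand.

Emit:
{"op": "drive_tool", "data": {
  "moves": [
    {"x": 0, "y": 2.5, "z": 0, "rx": 0.015, "ry": 0, "rz": 0, "fingers": 1},
    {"x": 0, "y": 5, "z": 0, "rx": 0.028, "ry": 0, "rz": 0, "fingers": 1},
    {"x": 0, "y": 5, "z": 0, "rx": 0.028, "ry": 0, "rz": 0, "fingers": 1},
    {"x": 0, "y": 5, "z": 0, "rx": 0.028, "ry": 0, "rz": 0, "fingers": 1}
  ]
}}

```text
time_s: 16.58
tool_pos: [0.5092, -0.216, 0.1662]
tool_rot: [-151.0, -0.1, -8.7]
force: [2.0, 5.4, 7.0]
grip_width: 0.0146
grasp_force: 35.0
```

```bash
python3 - <<'E'
from h import *
o=sensors.get_obs();print(o['tool_pos'],o['tool_rot'],o['force'],o['wrist_torque'])
R=Ro.from_euler('xyz',o['tool_rot'],degrees=True)
b=o['tool_pos']+R.apply([0,0,L]); q=Ro.from_euler('z',-UY,degrees=True).apply(b-U0);print('foot in upstand',q)
th=180+o['tool_rot'][0] if o['tool_rot'][0]<0 else 0
t=np.radians(th);print('tilt',th,'gap to wall top',(q[1]-.0075*np.cos(t))-(.13-(q[2]-.0075*np.sin(t)))*np.tan(t))
S=snap('scene');cv2.imwrite('pics/lean.png',cv2.convertScaleAbs(cv2.resize(S['image'][100:300,90:290,::-1],(600,600)),alpha=1.5))
E
```

```text
[ 0.50916755 -0.21602597  0.16619977] [-1.50951466e+02 -1.09392876e-01 -8.74176075e+00] [1.95059871 5.4386881  6.99026225] [ 1.52435923 -0.20706341 -0.23943297]
foot in upstand [0.00080259 0.07801372 0.00403435]
tilt 29.048534236527217 gap to wall top -0.0005289205158608007
```

View pics/lean.png

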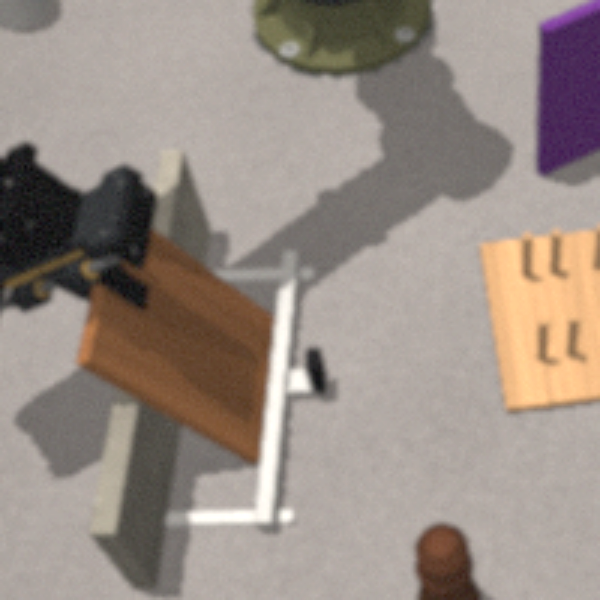

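The picture shows the board lying back on the upstand's top edge, its foot along the rail and square to it. Foot y is 0.078, tilt 29°, and the wall pushes back with about 5 N. I'll ease the load, open and withdraw along the board.

Emit:
{"op": "drive_tool", "data": {
  "moves": [
    {"x": 0, "y": 0, "z": -2, "rx": 0, "ry": 0, "rz": 0, "fingers": 1},
    {"x": 0, "y": 0, "z": -2, "rx": 0, "ry": 0, "rz": 0, "fingers": 1},
    {"x": 0, "y": 0, "z": -2, "rx": 0, "ry": 0, "rz": 0, "fingers": 0.4},
    {"x": 0, "y": 0, "z": -2, "rx": 0, "ry": 0, "rz": 0, "fingers": 0.2},
    {"x": 0, "y": 0, "z": -2, "rx": 0, "ry": 0, "rz": 0, "fingers": 0},
    {"x": 0, "y": 0, "z": -2, "rx": 0, "ry": 0, "rz": 0, "fingers": -0.1},
    {"x": 0, "y": 0, "z": -2, "rx": 0, "ry": 0, "rz": 0, "fingers": -0.1},
    {"x": 0, "y": 0, "z": -2, "rx": 0, "ry": 0, "rz": 0, "fingers": -0.1}
  ]
}}

```text
time_s: 17.62
tool_pos: [0.508, -0.2201, 0.1668]
tool_rot: [-151.4, -0.1, -8.9]
force: [0.4, 0.1, -0.6]
grip_width: 0.0474
grasp_force: 0.0
```

Emit:
{"op": "drive_tool", "data": {
  "moves": [
    {"x": 0, "y": 0, "z": -15, "rx": 0, "ry": 0, "rz": 0, "fingers": -0.1},
    {"x": 0, "y": 0, "z": -35, "rx": 0, "ry": 0, "rz": 0, "fingers": -0.1},
    {"x": 0, "y": 0, "z": -60, "rx": 0, "ry": 0, "rz": 0, "fingers": -0.1},
    {"x": 0, "y": 0, "z": -95, "rx": 0, "ry": 0, "rz": 0, "fingers": -0.1},
    {"x": 0, "y": 0, "z": -130, "rx": 0, "ry": 0, "rz": 0, "fingers": -0.1},
    {"x": 0, "y": 0, "z": -130, "rx": 0, "ry": 0, "rz": 0, "fingers": -0.1},
    {"x": 0, "y": 0, "z": -130, "rx": 0, "ry": 0, "rz": 0, "fingers": -0.1}
  ]
}}

```text
time_s: 18.5
tool_pos: [0.4982, -0.2817, 0.2811]
tool_rot: [-151.4, -0.1, -8.9]
force: [0.6, 0.6, -1.3]
grip_width: 0.0479
grasp_force: 0.0
```

```bash
python3 - <<'E'
from h import *
S=snap('scene');cv2.imwrite('pics/final.png',cv2.convertScaleAbs(cv2.resize(S['image'][100:300,90:290,::-1],(600,600)),alpha=1.5))
Rb=Ro.from_euler('z',UY,degrees=True)*Ro.from_euler('x',29,degrees=True)
for x in(-.08,.08):
  for z in(0,.22): print(((proj(S,up(0,.0784,.004)+Rb.apply([x,0.0075,z]))-[90,100])*3).round())
print(sensors.get_obs()['tool_pos'],sensors.get_obs()['force'])
E
```

```text
[280. 316.]
[122. 200.]
[265. 459.]
[ 89. 357.]
[ 0.49818294 -0.28108939  0.28055275] [ 0.27185543  0.69989762 -0.46208638]
```

View pics/final.png

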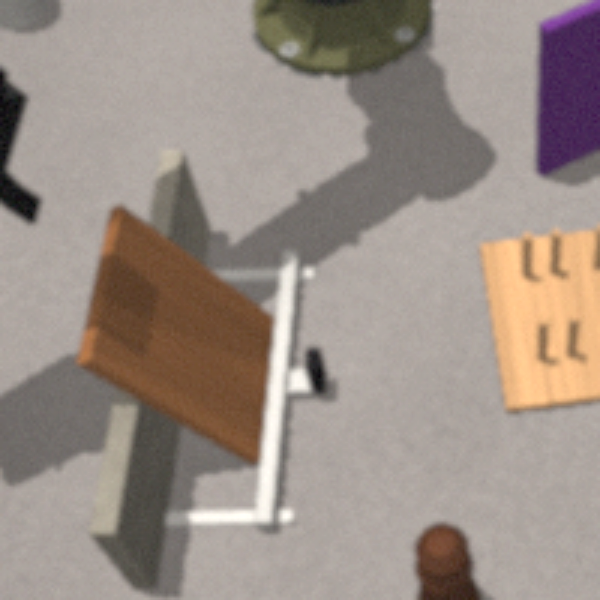

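The board rests on the upstand with its corners at (90,358), (122,208) and (258,460), within several crop pixels (about 3 px in the camera image) of the 29° prediction. Its foot is at the rail and the gripper is clear. Handing in.

```bash
python3 -c "
from h import *
print(workorder.sign_off())"
```

```text
the job is handed in; nothing more can be done
None
```

I pulled the rail out to its stop, leaned the tall board on the upstand at about 29° with its foot at the rail and square to it, and handed the job in at about 18.5 s; sign-off returned no verdict.

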